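# Draw the orange parts tote to the front of the bench rack with the pull hook

### The arm

A 7-joint arm with a two-finger parallel gripper is mounted at the origin on the work surface. World frame = base frame: x ahead of the robot, y to its left, z up, the work surface at z = 0. Lengths are in m, angles in rad, forces in N, time in s.
With the tool pointing down it reaches from about 0.4 to 0.85 m from the base axis. Payload 10.4 kg.
Tool frame: the origin (TCP) lies on the centre line of the jaws, within the pads' length; the fingertips stand 25 mm ahead of it and the grasp point (between the pads) lies 6 mm ahead of it; x points along the fingers, y is the direction in which the jaws open and shut, and the axes are right-handed (so a half turn about x gives the same grasp; the last joint's range is limited). The gripper opens to 87 mm and grips with 3 to 60 N. Pads are 19 mm wide; open, the fingers measure 117 mm over their backs; the gripper's body (75 mm by 190 mm) begins 51 mm behind the grasp point.
Start: joints at [-1.343, 0.332, -0.065, 1.46, 0.022, 1.35, -0.088], TCP at [0.155, 0.605, 0.248] pointing down, gripper open.
Joint ranges: [-2.6, 2.6], [-0.5, 2.12], [-1.47, 1.34], [0.16, 2.42], [-1.27, 4.41], [0.06, 2.06], [-2.6, 2.6]. Speed limits (rad/s): [2.22, 2.22, 2.79, 2.79, 3.14, 3.14, 3.14].

### API

Orientations are given as a rotation vector (axis times angle).
In Python, from station import * gives the robot as it stands.
- The arm moves only by the tool drive_tool, never from a script. Its argument "targets" is a list of rows, each a list of 7 numbers: the shift along the tool's x, y, z in cm, then the turn, a rotation vector about the tool's x, y, z in rad, then the finger opening in cm, from 0 to 8.7. In form: [[x, y, z, wx, wy, wz, fingers], ...]. A call has 1 to 12 rows; each row shifts and turns the pose as measured when the row begins, along the tool's axes as they then stand; what a row does not reach is not made up. A row lasts 1/10 s, in which the tool goes at most 50 mm and 8.59 degrees, less where a joint would pass 70% of its speed; a pose out of reach is approached as far as the arm can. A call is refused whole if a number of a shift passes 5 or a number of a turn 0.15, either way. A call with a gripper value outside its range is refused whole. The fingers move at their own pace and stop on an object; "grip_force" is the grip in N (left out, the last holds). Time passes only in rows, so rows that do not move let the fingers close. It gives the time, the measured TCP pose, the force and the opening at its end, in the units of the state.
- get_obs(): the state, without advancing time (a new reading comes with each control period).
- grab_frame(name): name is "scene" or "top" or "wrist"; returns the picture (384x512x3 uint8, blue, green, red); there is no depth.
- camera_info(name): a dict with "K" (3x3 intrinsics, pixels), "world_to_cam" (4x4, takes a point from world to camera coordinates); the wrist camera has in their place "tool_from_camera" (4x4, takes a point from camera to tool coordinates, whose origin is the TCP and whose axes are the tool frame's). Camera axes: x right, y up, looking along -z (the intrinsics and any distortion apply to the point x, -y, -z); pixel columns grow to the right and rows downward; lengths in m; the calibration is good to about 2 mm. A picture is of the moment at which its call begins: read the wrist's pose just before it. camera_info takes no time and is no camera call.
- hand_in(): hands the job in, once; it reports no verdict.
Trained networks look in the newest picture that a camera, given by its name, has taken for a name from the list of things; names that differ only in an ending like _2 or _b are one class to them, and where a whole thing is asked for, a point or a joint stands for the part that bears it (a point fixed in the world has none). Each returns a list of dicts, best first, with "score" (0 to 1); they miss things now and then, are a little off and sometimes report something else, mostly with a low value. They report only what shows in the picture. A call takes as long as a camera call. They do not tell look-alikes from the thing itself.
- trace(camera, target): "mask" (384x512 bool, what is visible of it) and "rect" ([left, top, width, height] as shares, 0 to 1, of the picture: columns of its width, rows of its height, round what is visible of it).
- mark_of(camera, target): "at" ([column, row] as shares, 0 to 1, of the picture: columns of its width, rows of its height: a listed point, or the origin of a listed thing).
The state is a dict: "clock": time; "q": joint angles; "joint_vel": joint speeds; "tau": joint torques, N m; "position": TCP position; "eef_rot": TCP orientation; "ft_force": force on the tool from outside, world axes, zero at the start; "moment": the same for the moment, N m; "width": opening from 0.0 (shut) to 1.0 (fully open).
Only numpy, scipy, OpenCV 4.12 (cv2) and the standard library are available. Lean on these libraries where they do the work, as an engineer would, in place of code of your own. Each camera call takes 0.05 s, during which the arm holds its last target. There are 200 camera calls.

### The job

First stand the capacitor can that blocks the orange tote's lane upright on the blue mat. Then take the yellow pull hook, hook it behind the orange tote's front lip and gently draw the tote forward until you feel it come up against the red sprung bumper; move the tote only with the hook, never with the gripper. Finally lay the hook back in its black rest, and leave the can and the tote where you put them and the grey totes, the meter and the spool undisturbed.

Things in the scene. Friction and masses are not known exactly. Their poses are not given: they have to be found in the camera images.
- rack: Fixed low rack, yaw varies. Origin: bench level, mid-width, in the plane of the unpressed bumper's rear face; +x into the rack, away from the robot. Deck x -30 to 280 mm, 360 mm wide, top 8 mm above bench. Three lanes along x at y -116, 0, 116 mm, 112 mm wide, between 4 mm guides that start at x 90 mm and reach 28 mm above bench. Deck before x 80 mm is open from above; front and back are open.
- shelf_front (a point): Middle of the front edge of the rack's wire shelf, on its underside, 132 mm above the bench, at the rack's x 80 mm; axes as the rack. The shelf is 8 mm thick, 384 mm wide and runs 200 mm back from here over all three lanes. It stands on 12 mm posts, the front ones 6 mm behind this point at 186 mm to either side.
- bumper: Red sprung bar across the front of all three lanes, 340 mm wide, 12 mm thick, reaching 30.5 mm above the bench. Frame as the rack's when unpressed: rear face at x 0. A tote drawn against it pushes it toward the robot (rack's -x) against a spring of 1.5 N per mm, at most 10 mm (15 N); there it stops hard.
- tote: Orange open-topped tote in one of the lanes (varies), front wall 100 to 125 mm behind the bumper at the start. 140 long (x), 100 wide (y), 60 mm high, walls and floor 4 mm; loose, 0.35 to 0.7 kg, slides at 2 to 5 N. Origin: underside, middle of the front wall's outer face; +x to its back. Inside it is empty from the front wall to x 65 mm; coils lie behind, below the rim.
- tote_lip (a point): Middle of the orange tote's front rim: top edge, 60 mm above its underside, in the outer face of the front wall (4 mm thick); axes as the tote. A 5 mm thick lip stands 6 mm out to the front here, over the full width; it passes above the bumper. The tote is home when the front wall's outer face rests on the bumper.
- grey_a: Grey tote of the same shape and same origin in another lane, with blue capacitors in it that stand 6 mm above its rim. Leave it alone.
- grey_b: Grey tote of the same shape and same origin in the third lane, with a dark transformer in it. Leave it alone.
- can: Upright capacitor can, bare aluminium with a blue band, diameter 36 mm, height 125 mm, 0.16 kg, standing on the open front of the deck in the orange tote's lane. Origin: centre of its underside; z is its axis.
- mat: Fixed blue square mat, 160 by 160 by 3 mm, on the bench to the left or right. Origin: centre of its underside; its edges run along its x and y.
- hook: Pull hook, 0.09 kg, lying level in its rest. Yellow handle 100 long (x), 14 wide (y), 22 mm high (z). Origin: centre of the handle. A steel shaft, 8 mm diameter, goes on along +x from the handle's end on the handle's axis, and at x 140 mm bends straight down; the 8 mm thick tip ends 34 mm below the axis (z -34 mm).
- rest: Fixed black rest of the hook, on the other side from the mat. Origin: bench level, centre. Two cradles, 10 mm thick, at x -41 and 41 mm carry the handle's ends: slots along x, 21 mm wide, floor 50 mm above bench, flared cheeks to 70 mm. 72 mm free for fingers between them, over a 6 mm base bar. The hook lies with its handle centre 61 mm above the rest's origin, same +x.
- meter: Hand-held meter lying on the bench in front of the rack, 140 (x) by 75 (y) by 37 mm high, black and grey with a yellow dial. Origin: centre of its underside. Bystander.
- spool: Metal solder spool standing on its flange on the bench in front of the rack, diameter 56 mm, height 42 mm. Origin: centre of its underside. Bystander.
Not all that is in view belongs to the job. Of the things that look like the can, the smaller one is meant.

How it is judged:
By the outcome, as a careful person would: the job done as asked, in the order asked, and still so for the second after the job is handed in, with the robot touching nothing.
It also fails if it takes over 72 s, if anything falls off the work surface, if the arm or the gripper's body presses on something with over 40 N, if the wrist force passes 120 N, or if a joint passes its speed limit or range.

## Working session

There is one attempt and no reset: what is moved stays moved. The work goes in short steps, Python scripts to look and compute and a tool call to move; the robot and the scene stay as the last step left them, time stands still between calls to the robot, and variables do not carry over. Pictures are saved under pics/ and viewed, about 8 in all and at most 12, crops included, and the job is handed in when it is done.

Besides the shell and the picture viewer there is one more tool, called after ">>>" by a JSON object that holds its "method" and its "body". drive_tool: Moves the arm, as the interface text tells. Its arguments: {"type":"object","properties":{"targets":{"type":"array"},"grip_force":{"type":"number"}},"required":["targets"]}

```bash
ls; mkdir -p pics; python3 - <<'E'
from station import *
import cv2,numpy as np
o=get_obs();print(o)
a=grab_frame("scene");b=grab_frame("top")
cv2.imwrite("pics/s.png",a);cv2.imwrite("pics/t.png",b)
for c in("scene","top"):
    i=camera_info(c);print(c,i["K"],np.round(i["world_to_cam"],3), [k for k in i])
    for n in ["rack","shelf_front","bumper","tote","tote_lip","grey_a","can","mat","hook","rest","meter","spool"]:
        try: r=mark_of(c,n);print(n,[(round(x["score"],2),round(x["at"][0]*512,1),round(x["at"][1]*384,1)) for x in r[:4]])
        except Exception as e: print(n,e)
print(camera_info("wrist"))
cv2.imwrite("pics/st.png",np.vstack([a,b])[:, :] if 0 else cv2.resize(np.hstack([a,b]),(800,300)))
E
```

```text
pics
{'clock': 0.0, 'q': array([-1.34261314,  0.33288816, -0.0646972 ,  1.46095407,  0.02161033,
        1.34988291, -0.0885044 ]), 'joint_vel': array([-0.00111522, -0.0008701 , -0.00021982,  0.00138688, -0.00062519,
       -0.0006189 , -0.00036165]), 'tau': array([-3.84330478e-04, -6.23269629e+01,  2.41437438e-02, -3.89906394e+01,
       -6.14809804e-02,  3.97624075e-02,  1.40548309e-04]), 'position': array([0.1550231 , 0.60510504, 0.24673764]), 'eef_rot': array([ 0.19573339,  1.5619195 , -0.19798912]), 'ft_force': array([ 0.05764213,  0.71622181, -0.32667858]), 'moment': array([-0.00439525, -0.00560356,  0.00695591]), 'width': 1.0008449381990918}
scene [[374.67681177   0.         266.27332235]
 [  0.         374.67681177 196.22446187]
 [  0.           0.           1.        ]] [[ 0.661  0.75  -0.006 -0.39 ]
 [-0.509  0.455  0.731  0.21 ]
 [ 0.551 -0.48   0.683 -1.383]
 [ 0.     0.     0.     1.   ]] ['K', 'world_to_cam']
rack [(0.6, 256.3, 227.6)]
shelf_front [(0.83, 279.8, 207.6), (0.2, 301.9, 154.2)]
bumper [(0.82, 258.3, 227.3)]
tote [(0.92, 311.0, 224.8)]
tote_lip [(0.61, 313.3
[... 984 characters left out ...]
.75, 143.7, 238.8)]
hook [(0.93, 381.6, 234.2), (0.16, 265.4, 140.2)]
rest [(0.58, 371.9, 236.7)]
meter [(0.72, 291.5, 243.9), (0.61, 373.0, 236.8)]
spool [(0.73, 210.9, 245.2)]
{'K': array([[264.48123326,   0.        , 252.3444003 ],
       [  0.        , 264.48123326, 192.00741727],
       [  0.        ,   0.        ,   1.        ]]), 'tool_from_camera': array([[-7.28061411e-04,  2.41931462e-01, -9.70293068e-01,
        -1.37595860e-01],
       [ 9.99999665e-01, -1.85859967e-04, -7.96693871e-04,
        -6.20229919e-04],
       [-3.73083951e-04, -9.70293323e-01, -2.41931246e-01,
        -6.51496558e-02],
       [ 0.00000000e+00,  0.00000000e+00,  0.00000000e+00,
         1.00000000e+00]])}
```

```bash
python3 - <<'E'
import cv2,numpy as np
a=cv2.imread("pics/s.png");b=cv2.imread("pics/t.png")
cv2.imwrite("pics/s1.png",cv2.resize(a[120:310,90:400],(775,475),interpolation=cv2.INTER_CUBIC))
cv2.imwrite("pics/t1.png",cv2.resize(b[60:300,90:430],(800,565),interpolation=cv2.INTER_CUBIC))
E
```

```text
(no output)
```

View pics/s1.png

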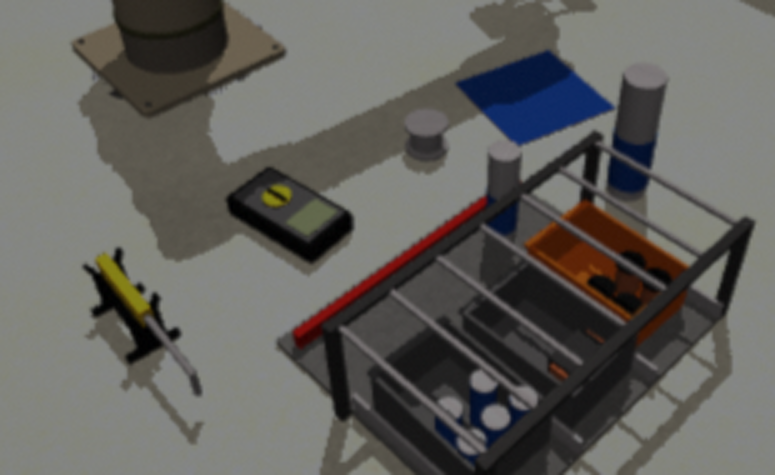

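View pics/t1.png

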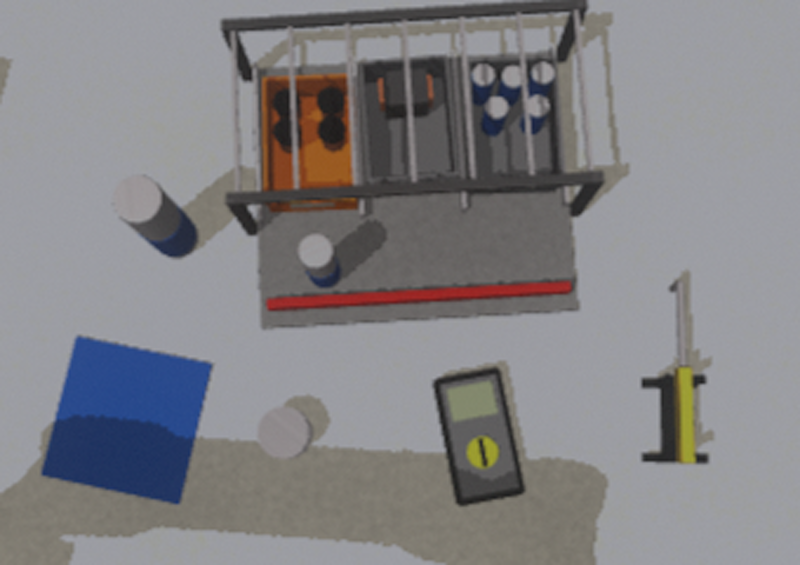

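The scene view (crop 2.5x from (90,120)) and the top view (2.35x from (90,60)) agree: the orange tote is in the left lane, with the small can at top-crop (320,260) and the larger look-alike off the rack at (155,215). The mat is left at (127,420), and the hook and rest are right at (685,414) with the tip away from the robot.

```bash
cat > h.py <<'E'
from station import *
import numpy as np, cv2
from scipy.spatial.transform import Rotation as R
from scipy.optimize import least_squares
def cam(c,obs=None):
    i=camera_info(c);K=i["K"]
    if c!="wrist": W=i["world_to_cam"]
    else:
        T=np.eye(4);T[:3,:3]=R.from_rotvec(obs["eef_rot"]).as_matrix();T[:3,3]=obs["position"]
        W=np.linalg.inv(T@i["tool_from_camera"])
    return K,W
def proj(C,p):
    K,W=C;q=(W@np.append(p,1))[:3];return np.array([K[0,2]+K[0,0]*q[0]/-q[2],K[1,2]+K[1,1]*-q[1]/-q[2]])
def ray(C,u):
    K,W=C;I=np.linalg.inv(W);d=I[:3,:3]@np.array([(u[0]-K[0,2])/K[0,0],-(u[1]-K[1,2])/K[1,1],-1]);return I[:3,3],d
def onz(C,u,z):
    o,d=ray(C,u);return o+d*(z-o[2])/d[2]
def tri(l):
    f=lambda p:np.concatenate([proj(C,p)-u for C,u in l])
    s=least_squares(f,[.5,0,.05]);return s.x,np.abs(s.fun).max()
E
python3 - <<'E'
from h import *
np.set_printoptions(precision=4,suppress=True)
T=cam("top");S=cam("scene")
t=lambda x,y:np.array([90+x*340/800,60+y*240/565]); s=lambda x,y:np.array([90+x*.4,120+y*.4])
print("mat",[onz(T,t(*c),.003)[:2] for c in[(78,337),(212,365),(181,503),(43,474)]],onz(T,t(127,420),.003))
print("bumper ends",onz(T,t(268,303),.03),onz(T,t(571,287),.03))
for n,a,b in[("cantop",(316,250),(506,152)),("mat",(127,420),(536,97)),("handle c",(685,414),(124,287)),("handle near",(686,460),(102,262)),("handle far",(684,368),(147,315)),("hook bend",(680,283),(195,378)),("spool",(285,430),(426,123)),("bumpL",(268,303),(487,203)),("bumpR",(571,287),(298,335)),("shelf R",(600,177),(332,328)),("shelf L",(229,199),(597,138))]:
    print(n,*tri([(T,t(*a)),(S,s(*b))]))
print("lip mk",tri([(T,(222,143.9)),(S,(313.3,209.7))]))
print("hook mk",tri([(T,(381.6,234.2)),(S,(139.4,239.5))]),onz(T,(381.6,234.2),.061))
print("rack mk",tri([(T,(267.5,182.9)),(S,(256.3,227.6))]))
print("sf mk",tri([(T,(269,141.8)),(S,(279.8,207.6))]))
print("can mk",tri([(T,(229,176.2)),(S,(90+500*.4,120+230*.4))]),onz(T,(229,176.2),.008))
print("tool",R.from_rotvec(get_obs()["eef_rot"]).as_matrix())
E
```

```text
mat [array([0.5183, 0.371 ]), array([0.4861, 0.2166]), array([0.3332, 0.2465]), array([0.3646, 0.4021])] [0.4243 0.3106 0.003 ]
bumper ends [0.5527 0.1507 0.03  ] [ 0.5698 -0.1863  0.03  ]
cantop [0.5927 0.09   0.1267] 0.6629444908717801
mat [ 0.4262  0.316  -0.0094] 1.0770180759095638
handle c [ 0.4291 -0.2951  0.06  ] 0.6867887627809921
handle near [ 0.381  -0.2949  0.0586] 0.32977604832083784
handle far [ 0.478  -0.2959  0.06  ] 0.9211180565138761
hook bend [ 0.5712 -0.2978  0.0528] 1.0364815729388397
spool [0.4129 0.1291 0.0377] 0.4670976782865637
bumpL [ 0.5481  0.1419 -0.0079] 7.15519534485054
bumpR [ 0.5727 -0.1847  0.0235] 1.2100541459157341
shelf R [ 0.6667 -0.1984  0.1344] 1.1024173811496212
shelf L [0.6453 0.1791 0.1298] 0.2143457522057588
lip mk (array([0.6656, 0.1026, 0.0622]), np.float64(0.5485172472994009))
hook mk (array([ 0.4335, -0.3001,  0.0492]), np.float64(0.45334625625221747)) [ 0.4325 -0.2976  0.061 ]
rack mk (array([ 0.5713, -0.0183,  0.0018]), np.float64(0.8544130958001688))
sf mk (array([ 0.6515, -0.015 ,  0.1369]), np.float64(1.8203809000455635))
can mk (array([0.5913, 0.0884, 0.0065]), np.float64(0.6483389190939306)) [0.59   0.0869 0.008 ]
tool [[ 0.      0.2482  0.9687]
 [ 0.0001  0.9687 -0.2482]
 [-1.      0.0001  0.    ]]
```

>>> {"method": "drive_tool", "body": {"targets": [[0, -2.4, 3.4, 0, 0, 0, 8], [0, -2.4, 3.4, 0, 0, 0, 8], [0, -2.4, 3.4, 0, 0, 0, 8], [0, -2.4, 3.4, 0, 0, 0, 8], [0, -2.4, 3.4, 0, 0, 0, 8], [0, -2.4, 3.4, 0, 0, 0, 8], [0, -2.4, 3.4, 0, 0, 0, 8], [0, -2.4, 3.4, 0, 0, 0, 8], [0, -2.4, 3.4, 0, 0, 0, 8], [0, 0, 0, -0.1, 0, 0, 8], [0, 0, 0, -0.1, 0, 0, 8], [0, 0, 0, -0.1, 0, 0, 8]]}}

```text
clock: 2.5
position: [0.4071, 0.308, 0.2474]
eef_rot: [-0.042, 1.57, 0.048]
ft_force: [-0.5, -0.5, -0.1]
width: 0.92
```

```bash
cat >> h.py <<'E'
np.set_printoptions(precision=4,suppress=True)
def delta(p,yaw=None):
    "cm in tool axes to bring TCP to p; yaw: desired world angle of tool z; prints turn about tool x"
    o=get_obs();M=R.from_rotvec(o["eef_rot"]).as_matrix()
    d=M.T@(np.array(p)-o["position"])*100
    a=np.arctan2(M[1,2],M[0,2])
    print("at",o["position"],"yaw",a,"down",M[:,0],"clk",o["clock"]);print("delta cm",d,"turn x",None if yaw is None else -(yaw-a))
E
python3 -c "
from h import *
delta([.57,.089,.25],.052)"
```

```text
at [0.4071 0.308  0.2474] yaw 0.05703767193816114 down [ 0.0007  0.0035 -1.    ] clk 2.5
delta cm [ -0.323  -22.7915  15.0153] turn x 0.0050376719381611396
```

>>> {"method": "drive_tool", "body": {"targets": [[0, -3.8, 2.5, 0, 0, 0, 8], [0, -3.8, 2.5, 0, 0, 0, 8], [0, -3.8, 2.5, 0, 0, 0, 8], [0, -3.8, 2.5, 0, 0, 0, 8], [0, -3.8, 2.5, 0, 0, 0, 8], [0, -3.8, 2.5, 0, 0, 0, 8], [0, 0, 0, 0, 0, 0, 8], [0, 0, 0, 0, 0, 0, 8]]}}

```text
clock: 3.3
position: [0.5766, 0.0823, 0.2477]
eef_rot: [-0.048, 1.566, 0.055]
ft_force: [-0.2, 1.1, -0.6]
width: 0.918
```

```bash
python3 - <<'E'
from h import *
o=get_obs();f=grab_frame("wrist");cv2.imwrite("pics/w1.png",f)
C=cam("wrist",o);T=cam("top")
for n in["can","tote_lip","shelf_front"]:
    for r in mark_of("wrist",n)[:3]:
        u=np.array(r["at"])*[512,384];print(n,r["score"],u,onz(C,u,{"can":.008,"tote_lip":.068,"shelf_front":.132}[n]))
for r in trace("wrist","can")[:2]: print(r["score"],np.array(r["rect"])*[512,384,512,384])
print(proj(C,[.592,.089,.133]),proj(C,[.591,.088,.008]))
delta([.592,.089,.111],.052)
E
```

```text
can 0.71 [256.512  180.7104] [0.589  0.0898 0.008 ]
0.85 [350.3104 200.9088  33.4848  32.4864]
0.78 [239.104  169.1136  34.9184  54.1824]
[258.0321 209.1758] [255.1848 181.9533]
at [0.5759 0.0842 0.2479] yaw 0.06955837387392326 down [ 0.0041  0.0052 -1.    ] clk 3.55
delta cm [13.7031  0.2971  1.5821] turn x 0.017558373873923262
```

View pics/w1.png

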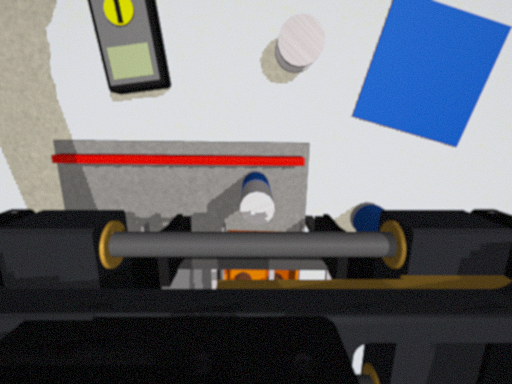

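The wrist view shows the can between the fingers, with its top at about (257,207). I predicted (258,209), so the position is confirmed, and I'm descending to grasp.

>>> {"method": "drive_tool", "body": {"targets": [[0, 0.3, 1.6, 0.015, 0, 0, 7], [3, 0, 0, 0, 0, 0, 7], [3, 0, 0, 0, 0, 0, 7], [3, 0, 0, 0, 0, 0, 7], [3, 0, 0, 0, 0, 0, 7], [1.5, 0, 0, 0, 0, 0, 7], [0, 0, 0, 0, 0, 0, 7]]}}

```text
clock: 4.25
position: [0.5911, 0.0987, 0.1106]
eef_rot: [-0.045, 1.562, 0.061]
ft_force: [-0.4, 0.4, 0.6]
width: 0.805
```

```bash
python3 -c "
from h import *
delta([.592,.089,.112],.052)"
```

```text
at [0.5911 0.0987 0.1106] yaw 0.06699125233098273 down [ 0.0074  0.0105 -0.9999] clk 4.25
delta cm [-0.1526 -0.977   0.021 ] turn x 0.01499125233098273
```

>>> {"method": "drive_tool", "body": {"targets": [[0, -1, 0, 0.015, 0.008, -0.01, 7], [0, 0, 0, 0, 0, 0, 7]]}}

```text
clock: 4.45
position: [0.5919, 0.0893, 0.1119]
eef_rot: [-0.042, 1.57, 0.041]
ft_force: [-0.2, -0.7, 0.2]
width: 0.803
```

```bash
python3 -c "
from h import *
delta([.592,.089,.112],.052)"
```

```text
at [0.5919 0.0893 0.1119] yaw 0.052724642505194604 down [ 0.0002 -0.0003 -1.    ] clk 4.45
delta cm [-0.0139 -0.0281  0.0069] turn x 0.0007246425051946059
```

>>> {"method": "drive_tool", "body": {"targets": [[0, 0, 0, 0, 0, 0, 3], [0, 0, 0, 0, 0, 0, 2], [0, 0, 0, 0, 0, 0, 2], [0, 0, 0, 0, 0, 0, 2], [0, 0, 0, 0, 0, 0, 2], [0, 0, 0, 0, 0, 0, 2], [0, 0, 0, 0, 0, 0, 2], [0, 0, 0, 0, 0, 0, 2]], "grip_force": 20}}

```text
clock: 5.25
position: [0.5937, 0.0897, 0.1153]
eef_rot: [-0.04, 1.565, 0.042]
ft_force: [1.1, -0.2, 0.2]
width: 0.409
```

>>> {"method": "drive_tool", "body": {"targets": [[-2, 0, 0, 0, 0, 0, 2], [-3, 0, 0, 0, 0, 0, 2], [-3, 0, 0, 0, 0, 0, 2], [0, 0, -3, 0, 0, 0, 2], [0, 1, -3, 0, 0, 0, 2], [0, 2.5, -3, 0, 0, 0, 2], [0, 3, -2.5, 0, 0, 0, 2], [0, 3, -2, 0, 0, 0, 2], [0, 3, -1.5, 0, 0, 0, 2], [0, 3, 0, 0, 0, 0, 2], [0, 3, 0, 0, 0, 0, 2], [0, 3, 0, 0, 0, 0, 2]]}}

```text
clock: 6.45
position: [0.425, 0.2976, 0.1955]
eef_rot: [-0.036, 1.569, 0.034]
ft_force: [0.1, -0.7, -1.2]
width: 0.405
```

```bash
python3 -c "
from h import *
delta([.425,.312,.114],.052)
f=grab_frame('wrist');cv2.imwrite('pics/w2.png',f)"
```

```text
at [0.425  0.2976 0.1955] yaw 0.04449538326535886 down [ 0.0015 -0.0009 -1.    ] clk 6.45
delta cm [8.1519 1.444  0.0549] turn x -0.007504616734641138
```

View pics/w2.png

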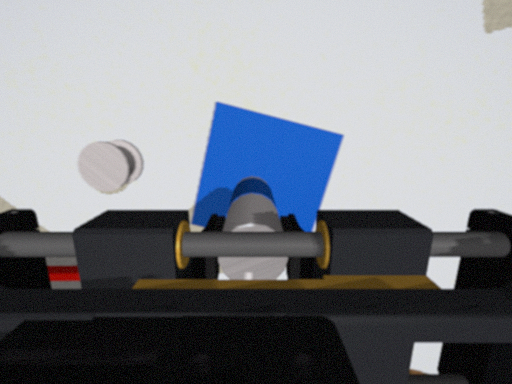

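The can hangs upright in the gripper over the mat at about (255,200). Lowering it now.

>>> {"method": "drive_tool", "body": {"targets": [[2, 0.7, 0, 0, 0, 0, 2], [2, 0.7, 0, 0, 0, 0, 2], [2, 0, 0, 0, 0, 0, 2], [1, 0, 0, 0, 0, 0, 2], [0.3, 0, 0, 0, 0, 0, 2], [0, 0, 0, 0, 0, 0, 2]]}}

```text
clock: 7.1
position: [0.4218, 0.3196, 0.1198]
eef_rot: [-0.042, 1.57, 0.043]
ft_force: [0.6, -0.4, -1.9]
width: 0.41
```

```bash
python3 -c "
from h import *
delta([.425,.312,.110],.052);print(get_obs()['ft_force'])"
```

```text
at [0.4218 0.3196 0.1198] yaw 0.054000151046606944 down [ 0.0007  0.0011 -1.    ] clk 7.1
delta cm [ 0.9754 -0.7795  0.2757] turn x 0.002000151046606946
[ 0.5543 -0.4435 -1.9216]
```

>>> {"method": "drive_tool", "body": {"targets": [[0.3, -0.4, 0.2, 0, 0, 0, 2], [0.3, 0, 0, 0, 0, 0, 2], [0, 0, 0, 0, 0, 0, 2]]}}

```text
clock: 7.4
position: [0.4254, 0.3155, 0.1154]
eef_rot: [-0.039, 1.567, 0.044]
ft_force: [-0.2, 0.2, -0.7]
width: 0.404
```

>>> {"method": "drive_tool", "body": {"targets": [[0.1, 0, 0, 0, 0, 0, 2], [0.1, 0, 0, 0, 0, 0, 2]]}}

```text
clock: 7.6
position: [0.4259, 0.3156, 0.114]
eef_rot: [-0.038, 1.566, 0.044]
ft_force: [0.2, 0.3, -1.6]
width: 0.405
```

>>> {"method": "drive_tool", "body": {"targets": [[0.2, 0, 0, 0, 0, 0, 2], [0.1, 0, 0, 0, 0, 0, 2]]}}

```text
clock: 7.8
position: [0.426, 0.3158, 0.111]
eef_rot: [-0.038, 1.566, 0.045]
ft_force: [-0.0, 0.7, -2.1]
width: 0.409
```

>>> {"method": "drive_tool", "body": {"targets": [[0.2, 0, 0, 0, 0, 0, 2], [0, 0, 0, 0, 0, 0, 2]]}}

```text
clock: 8.0
position: [0.427, 0.3162, 0.1104]
eef_rot: [-0.037, 1.564, 0.046]
ft_force: [-0.1, 0.3, -1.2]
width: 0.405
```

>>> {"method": "drive_tool", "body": {"targets": [[0.1, 0, 0, 0, 0, 0, 2], [0, 0, 0, 0, 0, 0, 2]]}}

```text
clock: 8.2
position: [0.4275, 0.3165, 0.1102]
eef_rot: [-0.036, 1.563, 0.046]
ft_force: [-1.0, -0.8, -1.4]
width: 0.403
```

>>> {"method": "drive_tool", "body": {"targets": [[0.2, 0, 0, 0, 0.005, 0, 2], [0.2, 0, 0, 0, 0, 0, 2]]}}

```text
clock: 8.4
position: [0.4296, 0.317, 0.1099]
eef_rot: [-0.034, 1.565, 0.047]
ft_force: [-3.9, -6.4, 22.9]
width: 0.406
```

>>> {"method": "drive_tool", "body": {"targets": [[0.2, 0, 0, 0, 0, 0, 2], [0.2, 0, 0, 0, 0, 0, 2]]}}

```text
clock: 8.6
position: [0.4316, 0.317, 0.1097]
eef_rot: [-0.032, 1.562, 0.048]
ft_force: [-3.6, -4.8, 20.9]
width: 0.408
```

>>> {"method": "drive_tool", "body": {"targets": [[-0.1, 0, 0, 0, 0.005, 0, 2], [0, 0, 0, 0, 0, 0, 5], [0, 0, 0, 0, 0, 0, 7], [0, 0, 0, 0, 0, 0, 7], [0, 0, 0, 0, 0, 0, 7], [-2, 0, 0, 0, 0, 0, 7], [-3, 0, 0, 0, 0, 0, 7], [-4, 0, 0, 0, 0, 0, 7], [-4, 0, 0, 0, 0, 0, 7], [-2, 0, 0, 0, 0, 0, 7]]}}

```text
clock: 9.6
position: [0.4288, 0.3144, 0.2608]
eef_rot: [-0.038, 1.574, 0.044]
ft_force: [0.8, 0.9, -0.6]
width: 0.803
```

```bash
python3 - <<'E'
from h import *
o=get_obs();f=grab_frame("wrist")
C=cam("wrist",o)
for r in mark_of("wrist","can")[:3]:
    u=np.array(r["at"])*[512,384];print(r["score"],u,onz(C,u,.003))
s=grab_frame("scene");S=cam("scene")
for r in mark_of("scene","can")[:3]:
    u=np.array(r["at"])*[512,384];print(r["score"],u,onz(S,u,.003))
cv2.imwrite("pics/c3.png",np.hstack([cv2.resize(f,(400,300)),cv2.resize(s[120:270,250:400],(300,300))]))
delta([.43,-.296,.25],0)
E
```

```text
0.68 [256.4096 169.9968] [0.4267 0.3209 0.003 ]
0.38 [216.576  288.4992] [0.6322 0.2649 0.003 ]
0.79 [305.3056 155.9808] [0.4294 0.3215 0.003 ]
0.67 [339.3024 192.6912] [0.6312 0.2648 0.003 ]
at [0.4281 0.3139 0.2573] yaw 0.052027739887885525 down [-0.0058  0.0012 -1.    ] clk 9.8
delta cm [  0.6534 -60.921   -2.981 ] turn x 0.052027739887885525
```

View pics/c3.png

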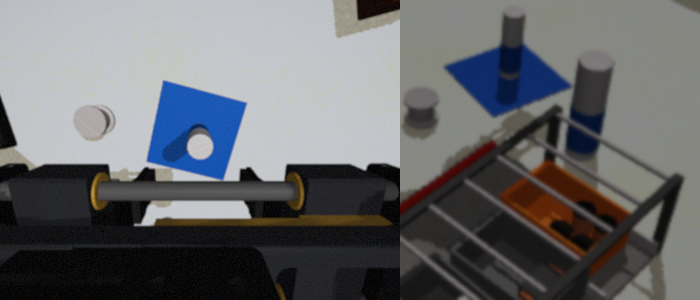

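The can stands upright on the mat, confirmed at (0.428,0.321) in both views. Next is the hook.

>>> {"method": "drive_tool", "body": {"targets": [[0, -4, 0, 0.06, 0, 0, 7], [0, -4.5, 0, 0, 0, 0, 7], [0, -4.5, 0, 0, 0, 0, 7], [0, -4.5, 0, 0, 0, 0, 7], [0, -4.5, 0, 0, 0, 0, 7], [0, -4.5, 0, 0, 0, 0, 7], [0, -4.5, 0, 0, 0, 0, 7], [0, -4.5, 0, 0, 0, 0, 7], [0, -4.5, 0, 0, 0, 0, 7], [0, -4.5, 0, 0, 0, 0, 7], [0, -4.5, 0, 0, 0, 0, 7], [0, -4.5, 0, 0, 0, 0, 7]]}}

```text
clock: 11.0
position: [0.418, -0.235, 0.2417]
eef_rot: [-0.008, 1.599, -0.001]
ft_force: [0.5, -0.8, -0.4]
width: 0.804
```

```bash
python3 -c "
from h import *
delta([.41,-.296,.21],-.017)"
```

```text
at [ 0.418  -0.235   0.2417] yaw 0.004153099451321474 down [-0.028  -0.0059 -0.9996] clk 11.0
delta cm [ 3.2317 -6.0812 -0.7358] turn x 0.021153099451321475
```

>>> {"method": "drive_tool", "body": {"targets": [[0, -3, 0, 0.02, -0.028, 0.006, 7], [0, -3, 0, 0, 0, 0, 7], [0, 0, 0, 0, 0, 0, 7], [0, 0, 0, 0, 0, 0, 7]]}}

```text
clock: 11.4
position: [0.4127, -0.3027, 0.2372]
eef_rot: [0.018, 1.578, -0.023]
ft_force: [0.2, 0.6, -0.4]
width: 0.805
```

```bash
python3 - <<'E'
from h import *
o=get_obs();f=grab_frame("wrist");cv2.imwrite("pics/w4.png",f)
C=cam("wrist",o)
for n,z in[("hook",.061),("rest",0)]:
  for r in mark_of("wrist",n)[:2]:
    u=np.array(r["at"])*[512,384];print(n,r["score"],u,onz(C,u,z))
for p in([.381,-.295,.072],[.478,-.296,.072],[.430,-.2955,.072]): print(proj(C,p))
h=cv2.cvtColor(f,cv2.COLOR_BGR2HSV);m=cv2.inRange(h,(20,120,60),(35,255,255));m[205:]=0
n,l,st,ce=cv2.connectedComponentsWithStats(m)
for k in range(1,n):
  if st[k,4]>40:
    p=np.argwhere(l==k)[:,::-1].astype(float);r=cv2.minAreaRect(p.astype(np.float32));print(st[k],r,[onz(C,q,.072) for q in cv2.boxPoints(r)])
delta([.430,-.2955,.067],-.017)
E
```

```text
hook 0.62 [259.584  194.3808] [ 0.4276 -0.2952  0.061 ]
rest 0.84 [256.4096 181.0176] [ 0.423  -0.2983  0.    ]
[259.2361 157.182 ]
[259.9534 236.2963]
[259.6158 198.5832]
[408 144  28  27 527] ((421.5, 157.0), (26.0, 27.0), 90.0) [array([ 0.3704, -0.1269,  0.072 ]), array([ 0.3712, -0.0965,  0.072 ]), array([ 0.4009, -0.0924,  0.072 ]), array([ 0.4001, -0.1235,  0.072 ])]
[252 153  15  52 635] ((259.0, 178.5), (51.0, 14.0), 90.0) [array([ 0.376 , -0.3031,  0.072 ]), array([ 0.3764, -0.2872,  0.072 ]), array([ 0.4369, -0.288 ,  0.072 ]), array([ 0.4365, -0.3047,  0.072 ])]
at [ 0.4135 -0.3016  0.2379] yaw -0.023284805505429596 down [-0.0057 -0.0023 -1.    ] clk 11.55
delta cm [17.0785  0.6943  1.7322] turn x -0.006284805505429595
```

View pics/w4.png

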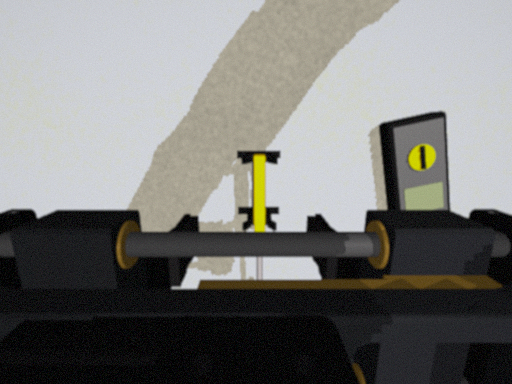

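The wrist view shows the handle between the cradles (rows 156 and 213, column 259), agreeing with the estimate of about (0.427,-0.2955).

>>> {"method": "drive_tool", "body": {"targets": [[2, 0.7, 1.4, -0.005, -0.005, 0, 5], [4, 0, 0, 0, 0, 0, 5], [4, 0, 0, 0, 0, 0, 5], [2.5, 0, 0, 0, 0, 0, 5], [0, 0, 0, 0, 0, 0, 5]]}}

```text
clock: 12.05
position: [0.4318, -0.2886, 0.1093]
eef_rot: [0.007, 1.566, -0.005]
ft_force: [-0.9, 0.8, -0.0]
width: 0.583
```

```bash
python3 -c "
from h import *
delta([.427,-.2955,.067],-.017)"
```

```text
at [ 0.4318 -0.2886  0.1093] yaw -0.007656349290951698 down [ 0.0045  0.001  -1.    ] clk 12.05
delta cm [ 4.2308 -0.7019 -0.4925] turn x 0.009343650709048303
```

>>> {"method": "drive_tool", "body": {"targets": [[1.0, -0.7, -0.5, 0.009, 0.005, 0, 4.5], [2, 0, 0, 0, 0, 0, 4.5], [1.0, 0, 0, 0, 0, 0, 4.5], [0, 0, 0, 0, 0, 0, 4.5]]}}

```text
clock: 12.45
position: [0.4288, -0.2957, 0.0712]
eef_rot: [0.012, 1.567, -0.011]
ft_force: [-0.1, 0.7, 0.3]
width: 0.516
```

```bash
python3 -c "
from h import *
delta([.427,-.2955,.067],-.017);print(get_obs()['ft_force'])"
```

```text
at [ 0.4288 -0.2957  0.0712] yaw -0.014688750815331234 down [ 0.0037  0.0007 -1.    ] clk 12.45
delta cm [ 0.4197  0.02   -0.18  ] turn x 0.0023112491846687677
[-0.0561  0.6771  0.3063]
```

>>> {"method": "drive_tool", "body": {"targets": [[0.4, 0, -0.1, 0, 0.004, 0, 3], [0, 0, 0, 0, 0, 0, 1], [0, 0, 0, 0, 0, 0, 0.5], [0, 0, 0, 0, 0, 0, 0.5], [0, 0, 0, 0, 0, 0, 0.5], [0, 0, 0, 0, 0, 0, 0.5], [0, 0, 0, 0, 0, 0, 0.5]], "grip_force": 60}}

```text
clock: 13.15
position: [0.4294, -0.2966, 0.0702]
eef_rot: [0.011, 1.567, -0.012]
ft_force: [0.6, -1.1, -0.8]
width: 0.154
```

```bash
python3 -c "
from h import *
delta([.427,-.2955,.067],-.017);print(get_obs()['ft_force'],get_obs()['width']*87)"
```

```text
at [ 0.4294 -0.2966  0.0702] yaw -0.014674829980874758 down [ 0.0037 -0.0003 -1.    ] clk 13.15
delta cm [ 0.3162  0.1109 -0.2381] turn x 0.0023251700191252427
[ 0.6018 -1.0815 -0.8238] 13.36154164995759
```

>>> {"method": "drive_tool", "body": {"targets": [[-2, 0, 0, 0, 0, 0, 0.5], [-3, 0, 0, 0, 0, 0, 0.5], [-4, 0, 0, 0, 0, 0, 0.5], [0, 3, 0, -0.03, 0, 0, 0.5], [0, 4, 0, -0.03, 0, 0, 0.5], [0, 4, 0, 0, 0, 0, 0.5], [0, 4, 0, 0, 0, 0, 0.5], [0, 4, 0, 0, 0, 0, 0.5], [0, 4, 0, 0, 0, 0, 0.5], [0, 4, 0, 0, 0, 0, 0.5], [0, 4, 0, 0, 0, 0, 0.5], [0, 4, 0, 0, 0, 0, 0.5]]}}

```text
clock: 14.35
position: [0.4146, 0.0596, 0.1636]
eef_rot: [-0.029, 1.564, 0.027]
ft_force: [0.4, 1.0, -1.4]
width: 0.159
```

```bash
python3 -c "
from h import *
delta([.466,.094,.16],.052);print(get_obs()['ft_force'],get_obs()['width']*87)"
```

```text
at [0.4146 0.0596 0.1636] yaw 0.03546772629683747 down [ 0.0062 -0.0008 -1.    ] clk 14.35
delta cm [0.3921 3.2581 5.2601] turn x -0.01653227370316253
[ 0.4347  0.982  -1.3637] 13.814523018052498
```

>>> {"method": "drive_tool", "body": {"targets": [[0, 3.2, 1.5, -0.016, 0.006, 0, 0.5], [0, 0, 2, 0, 0, 0, 0.5], [0, 0, 0, 0, 0, 0, 0.5], [0, 0, 0, 0, 0, 0, 0.5]]}}

```text
clock: 14.75
position: [0.4475, 0.1006, 0.1633]
eef_rot: [-0.048, 1.571, 0.048]
ft_force: [0.5, -0.6, -0.7]
width: 0.155
```

```bash
python3 - <<'E'
from h import *
o=get_obs();S=cam("scene");T=cam("top")
s=grab_frame("scene");t=grab_frame("top")
for n in("tote_lip","hook","shelf_front"):
  a=mark_of("scene",n);b=mark_of("top",n)
  if a and b:
    u,v=[np.array(q[0]["at"])*[512,384] for q in(a,b)];print(n,a[0]["score"],b[0]["score"],u,v,tri([(S,u),(T,v)]))
M=R.from_rotvec(o["eef_rot"]).as_matrix()
tip=o["position"]+M@[.009,0,.14]; print("tip exp",tip,"S",proj(S,tip),"T",proj(T,tip))
cv2.imwrite("pics/c5.png",np.hstack([cv2.resize(s[160:260,250:350],(400,400),interpolation=cv2.INTER_CUBIC),cv2.resize(t[110:210,180:280],(400,400),interpolation=cv2.INTER_CUBIC)]))
delta([.466,.094,.16],.052)
E
```

```text
tote_lip 0.85 0.64 [316.416  206.5152] [267.1104 185.3952] (array([0.6075, 0.0503, 0.0413]), np.float64(32.43825971020476))
hook 0.78 0.19 [260.096  148.3008] [144.2816 236.8896] (array([0.3976, 0.2511, 0.0744]), np.float64(24.72153786013257))
shelf_front 0.56 0.71 [279.9104 211.8144] [265.5232 141.1968] (array([ 0.6544, -0.0105,  0.1225]), np.float64(0.08603275925736398))
tip exp [0.5872 0.1091 0.1542] S [295.8243 169.0877] T [214.524  165.6636]
at [0.4477 0.1004 0.1638] yaw 0.06046316576608064 down [ 0.0001  0.0013 -1.    ] clk 15.15
delta cm [ 0.3757 -0.7537  1.7832] turn x 0.008463165766080645
```

View pics/c5.png

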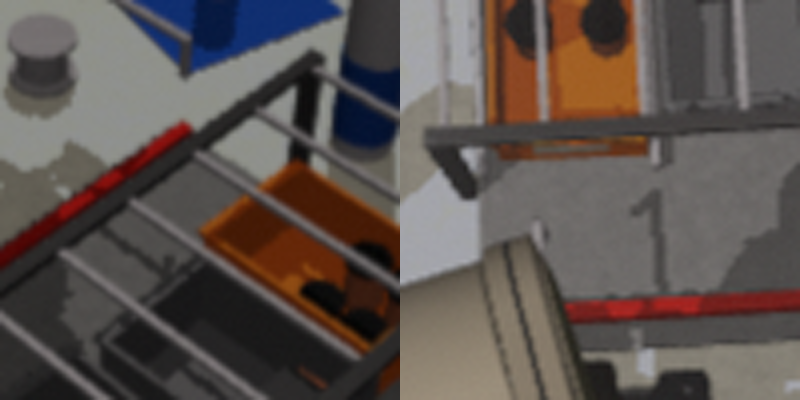

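The crops show the hook held level, with its bend at scene px (296,169). I expected (295.8,169.1). The tote lip is centred at top px (223,149).

>>> {"method": "drive_tool", "body": {"targets": [[2, -0.2, 0, 0.008, 0, 0, 0.5], [1.9, -0.3, 0, 0, 0, 0, 0.5], [0, 0, 1.5, 0, 0, 0, 0.5], [0, 0, 0, 0, 0, 0, 0.5]]}}

```text
clock: 15.55
position: [0.4634, 0.0961, 0.1243]
eef_rot: [-0.038, 1.568, 0.043]
ft_force: [-0.5, -0.0, -0.5]
width: 0.16
```

```bash
python3 -c "
from h import *
delta([.552,.098,.124],.052)"
```

```text
at [0.4634 0.0961 0.1243] yaw 0.05169519582562946 down [ 0.0019  0.0032 -1.    ] clk 15.55
delta cm [ 0.0461 -0.2671  8.8555] turn x -0.00030480417437053764
```

>>> {"method": "drive_tool", "body": {"targets": [[0, -0.1, 2, 0, 0.002, -0.003, 0.5], [0, 0, 2, 0, 0, 0, 0.5]]}}

```text
clock: 15.75
position: [0.5018, 0.097, 0.1242]
eef_rot: [-0.04, 1.573, 0.041]
ft_force: [1.1, 0.0, -0.0]
width: 0.158
```

```bash
python3 -c "
from h import *
delta([.552,.098,.124],.052)"
```

```text
at [0.5018 0.097  0.1242] yaw 0.05170334526747927 down [-0.0024  0.0007 -1.    ] clk 15.75
delta cm [ 0.0054 -0.1607  5.0161] turn x -0.000296654732520725
```

>>> {"method": "drive_tool", "body": {"targets": [[0, 0, 2, 0, -0.002, 0, 0.5], [0, 0, 2, 0, 0, 0, 0.5], [0, 0, 1, 0, 0, 0, 0.5], [0, 0, 0, 0, 0, 0, 0.5]]}}

```text
clock: 16.15
position: [0.5534, 0.0997, 0.1246]
eef_rot: [-0.04, 1.571, 0.041]
ft_force: [0.4, -0.0, -0.7]
width: 0.153
```

```bash
python3 - <<'E'
from h import *
delta([.552,.098,.092],.052)
s=grab_frame("scene")
o=get_obs();S=cam("scene");M=R.from_rotvec(o["eef_rot"]).as_matrix()
tip=o["position"]+M@[.009,0,.14];print(tip,proj(S,tip),proj(S,tip-[0,0,.034]),o["ft_force"])
cv2.imwrite("pics/c6.png",cv2.resize(s[160:250,270:390],(800,600),interpolation=cv2.INTER_CUBIC))
E
```

```text
at [0.5534 0.0997 0.1246] yaw 0.05117257410589306 down [-0.0006  0.0005 -1.    ] clk 16.15
delta cm [ 3.2632 -0.1663 -0.1489] turn x -0.000827425894106941
[0.6926 0.1068 0.1154] [323.0214 200.1187] [321.7807 209.3589] [ 0.0344  0.5689 -0.8635]
```

View pics/c6.png

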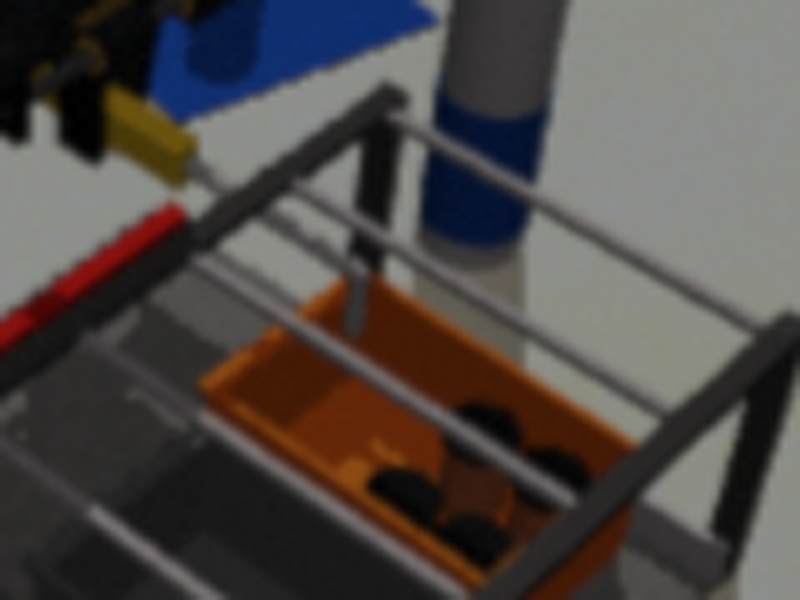

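The hook tip (crop (353,335)) is over the inside of the tote, behind the front rim that runs (205,385) to (370,275). Lowering it.

>>> {"method": "drive_tool", "body": {"targets": [[1.5, -0.1, 0, 0, 0, 0, 0.5], [1.5, 0, 0, 0, 0, 0, 0.5], [0.2, 0, 0, 0, 0, 0, 0.5], [0, 0, 0, 0, 0, 0, 0.5]]}}

```text
clock: 16.6
position: [0.5495, 0.0986, 0.0891]
eef_rot: [-0.039, 1.574, 0.041]
ft_force: [0.7, 0.1, -0.3]
width: 0.156
```

```bash
python3 -c "
from h import *
delta([.552,.098,.092],.052);print(get_obs()['ft_force'])"
```

```text
at [0.5495 0.0986 0.0891] yaw 0.051256960022662335 down [-0.0039  0.0011 -1.    ] clk 16.6
delta cm [-0.2936 -0.068   0.2409] turn x -0.0007430399773376631
[ 0.6653  0.0547 -0.2872]
```

>>> {"method": "drive_tool", "body": {"targets": [[-0.15, 0, -1, 0, -0.004, 0, 0.5], [0, 0, -0.7, 0, 0, 0, 0.5], [0, 0, -0.7, 0, 0, 0, 0.5], [0, 0, -0.7, 0, 0, 0, 0.5]]}}

```text
clock: 17.0
position: [0.5173, 0.0968, 0.0915]
eef_rot: [-0.039, 1.567, 0.041]
ft_force: [2.8, 0.7, -2.5]
width: 0.15
```

>>> {"method": "drive_tool", "body": {"targets": [[0, 0, -0.7, 0, 0, 0, 0.5], [0, 0, -0.7, 0, 0, 0, 0.5], [0, 0, -0.7, 0, 0, 0, 0.5]]}}

```text
clock: 17.3
position: [0.4949, 0.0958, 0.0921]
eef_rot: [-0.038, 1.565, 0.042]
ft_force: [2.3, -0.4, -2.2]
width: 0.156
```

```bash
python3 -c "
from h import *
delta([.432,.092,.090],.052);print(get_obs()['ft_force'])"
```

```text
at [0.4949 0.0958 0.0921] yaw 0.05098254968554793 down [ 0.005   0.0025 -1.    ] clk 17.3
delta cm [ 0.1724 -0.0575 -6.2989] turn x -0.0010174503144520647
[ 2.2649 -0.355  -2.2319]
```

>>> {"method": "drive_tool", "body": {"targets": [[0.15, 0, -0.7, 0, 0.005, -0.002, 0.5], [0, 0, -0.7, 0, 0, 0, 0.5], [0, 0, -0.7, 0, 0, 0, 0.5], [0, 0, -0.7, 0, 0, 0, 0.5]]}}

```text
clock: 17.7
position: [0.4663, 0.0945, 0.0915]
eef_rot: [-0.039, 1.566, 0.041]
ft_force: [3.8, 1.0, -1.4]
width: 0.16
```

>>> {"method": "drive_tool", "body": {"targets": [[0, 0, -0.5, 0, 0, 0, 0.5], [0, 0, -0.5, 0, 0, 0, 0.5]]}}

```text
clock: 17.9
position: [0.4551, 0.094, 0.0915]
eef_rot: [-0.039, 1.567, 0.041]
ft_force: [3.5, 0.2, -0.7]
width: 0.155
```

```bash
python3 - <<'E'
from h import *
delta([.432,.092,.090],.052);print(get_obs()['ft_force'])
s=grab_frame("scene");S=cam("scene")
o=get_obs();M=R.from_rotvec(o["eef_rot"]).as_matrix()
for r in mark_of("scene","tote_lip")[:1]: u=np.array(r["at"])*[512,384];print(r["score"],onz(S,u,.068))
print("tip",o["position"]+M@[.009,0,.14])
E
```

```text
at [0.4551 0.094  0.0915] yaw 0.05108595922499228 down [ 0.0039  0.0013 -1.    ] clk 17.9
delta cm [ 0.1361 -0.0829 -2.3186] turn x -0.0009140407750077156
[ 3.4516  0.1633 -0.6749]
0.83 [0.591  0.1092 0.068 ]
tip [0.5941 0.101  0.0827]
```

>>> {"method": "drive_tool", "body": {"targets": [[0.1, 0, -0.4, 0, 0.004, -0.001, 0.5], [0, 0, -0.4, 0, 0, 0, 0.5], [0, 0, -0.3, 0, 0, 0, 0.5]]}}

```text
clock: 18.3
position: [0.4442, 0.0935, 0.0907]
eef_rot: [-0.04, 1.57, 0.04]
ft_force: [3.9, 0.5, -1.0]
width: 0.154
```

>>> {"method": "drive_tool", "body": {"targets": [[0, 0, -0.3, 0, 0, 0, 0.5], [0, 0, -0.2, 0, 0, 0, 0.5]]}}

```text
clock: 18.5
position: [0.4389, 0.0932, 0.0907]
eef_rot: [-0.04, 1.569, 0.04]
ft_force: [4.1, 0.0, -0.4]
width: 0.155
```

>>> {"method": "drive_tool", "body": {"targets": [[0, 0, -0.2, 0, 0, 0, 0.5], [0, 0, -0.2, 0, 0, 0, 0.5]]}}

```text
clock: 18.7
position: [0.4346, 0.093, 0.0908]
eef_rot: [-0.04, 1.569, 0.04]
ft_force: [4.2, 1.0, -0.4]
width: 0.157
```

>>> {"method": "drive_tool", "body": {"targets": [[0, 0, -0.2, 0, 0, 0, 0.5], [0, 0, -0.1, 0, 0, 0, 0.5]]}}

```text
clock: 18.9
position: [0.4312, 0.0928, 0.0907]
eef_rot: [-0.04, 1.569, 0.04]
ft_force: [4.1, 0.4, -0.4]
width: 0.154
```

>>> {"method": "drive_tool", "body": {"targets": [[0, 0, -0.15, 0, 0, 0, 0.5], [0, 0, -0.1, 0, 0, 0, 0.5]]}}

```text
clock: 19.1
position: [0.4291, 0.0927, 0.0909]
eef_rot: [-0.04, 1.568, 0.04]
ft_force: [6.0, 0.6, -2.1]
width: 0.156
```

>>> {"method": "drive_tool", "body": {"targets": [[0, 0, -0.15, 0, 0, 0, 0.5], [0, 0, -0.1, 0, 0, 0, 0.5]]}}

```text
clock: 19.3
position: [0.4276, 0.0926, 0.0913]
eef_rot: [-0.04, 1.565, 0.04]
ft_force: [8.3, 0.8, -2.8]
width: 0.153
```

The force rose from about 4 N while sliding to 6.0 and then 8.3 N over 2.5 mm. That is the spring's slope, so the tote is home. Disengaging now.

>>> {"method": "drive_tool", "body": {"targets": [[0, 0, 0.3, 0, 0.003, 0, 0.5], [0, 0, 0.5, 0, 0, 0, 0.5], [0, 0, 0.5, 0, 0, 0, 0.5], [0, 0, 0.2, 0, 0, 0, 0.5], [0, 0, 0, 0, 0, 0, 0.5]]}}

```text
clock: 19.8
position: [0.4405, 0.0929, 0.0896]
eef_rot: [-0.041, 1.576, 0.039]
ft_force: [0.3, 0.3, -0.2]
width: 0.159
```

```bash
python3 -c "
from h import *
delta([.442,.0935,.090],.052);print(get_obs()['ft_force'])"
```

```text
at [0.4405 0.0929 0.0896] yaw 0.05107199995294613 down [-0.006  -0.0015 -1.    ] clk 19.8
delta cm [-0.0445  0.049   0.1552] turn x -0.000928000047053866
[ 0.293   0.3006 -0.2356]
```

>>> {"method": "drive_tool", "body": {"targets": [[-1.5, 0, 0, 0, -0.006, 0.001, 0.5], [-2, 0, 0, 0, 0, 0, 0.5], [-3, 0, 0, 0, 0, 0, 0.5], [-3, 0, 0, 0, 0, 0, 0.5], [0, 0, 0, 0, 0, 0, 0.5]]}}

```text
clock: 20.3
position: [0.4388, 0.092, 0.1862]
eef_rot: [-0.042, 1.576, 0.037]
ft_force: [0.3, -0.2, -2.0]
width: 0.153
```

```bash
python3 - <<'E'
from h import *
s=grab_frame("scene");S=cam("scene")
for r in mark_of("scene","tote_lip")[:2]: u=np.array(r["at"])*[512,384];print(r["score"],u,onz(S,u,.068))
o=get_obs();M=R.from_rotvec(o["eef_rot"]).as_matrix();tip=o["position"]+M@[.009,0,.14]
print(proj(S,tip))
cv2.imwrite("pics/c7.png",cv2.resize(s[160:250,240:360],(800,600),interpolation=cv2.INTER_CUBIC))
delta([.4294,-.2966,.18],-.0147)
E
```

```text
0.95 [283.904  189.5808] [0.5577 0.0961 0.068 ]
[290.6267 163.4519]
at [0.4372 0.0917 0.1831] yaw 0.05053242827086407 down [-0.0092 -0.0054 -0.9999] clk 20.4
delta cm [  0.527  -38.7361  -2.7385] turn x 0.06523242827086408
```

View pics/c7.png

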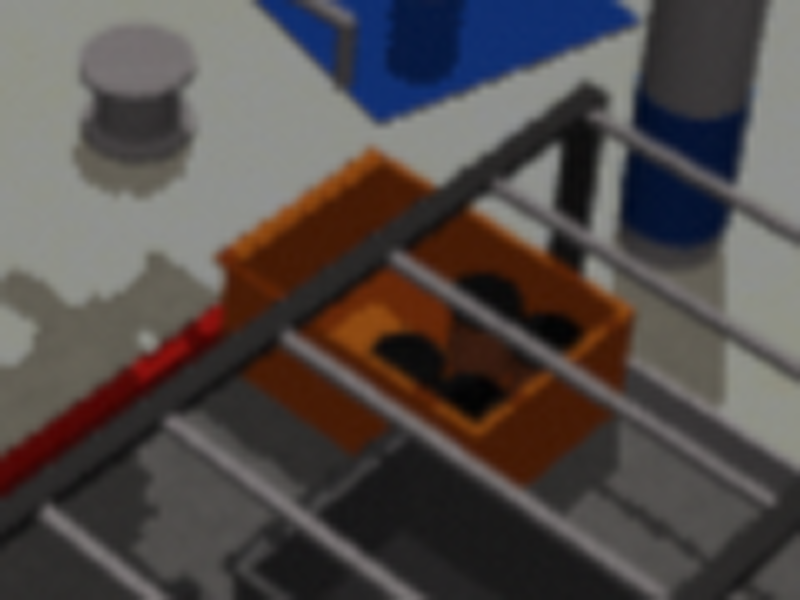

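The tote is home: its lip overhangs the red bar, and the lip measures x=0.558 against the bumper face at about 0.561. The hook is free and still level. Returning it to the rest.

>>> {"method": "drive_tool", "body": {"targets": [[0, -4, -0.2, 0.03, -0.009, 0.005, 0.5], [0, -4, 0, 0.03, 0, 0, 0.5], [0, -4, 0, 0, 0, 0, 0.5], [0, -4, 0, 0, 0, 0, 0.5], [0, -4, 0, 0, 0, 0, 0.5], [0, -4, 0, 0, 0, 0, 0.5], [0, -4, 0, 0, 0, 0, 0.5], [0, -4, 0, 0, 0, 0, 0.5], [0, -3, 0, 0, 0, 0, 0.5], [0, 0, 0, 0, 0, 0, 0.5]]}}

```text
clock: 21.4
position: [0.4278, -0.2699, 0.1723]
eef_rot: [0.002, 1.587, -0.008]
ft_force: [-0.1, 0.4, -1.1]
width: 0.155
```

```bash
python3 -c "
from h import *
delta([.4294,-.2966,.12],-.0147)"
```

```text
at [ 0.4278 -0.2699  0.1723] yaw -0.0062948050778834416 down [-0.016  -0.0042 -0.9999] clk 21.4
delta cm [ 5.2383 -2.6453  0.2651] turn x 0.008405194922116558
```

>>> {"method": "drive_tool", "body": {"targets": [[1, -2.6, 0.2, 0.008, -0.019, 0.004, 0.5], [2, 0, 0, 0, 0, 0, 0.5], [1, 0, 0, 0, 0, 0, 0.5], [0, 0, 0, 0, 0, 0, 0.5], [0, 0, 0, 0, 0, 0, 0.5]]}}

```text
clock: 21.9
position: [0.4272, -0.2945, 0.1266]
eef_rot: [0.012, 1.576, -0.011]
ft_force: [0.1, -0.5, -0.8]
width: 0.156
```

```bash
python3 - <<'E'
from h import *
delta([.4294,-.2966,.10],-.0147)
o=get_obs();s=grab_frame("scene");S=cam("scene");M=R.from_rotvec(o["eef_rot"]).as_matrix()
for l in(.14,.05): print(proj(S,o["position"]+M@[.009,0,l]))
cv2.imwrite("pics/c8.png",cv2.resize(s[180:300,90:210],(600,600),interpolation=cv2.INTER_CUBIC))
E
```

```text
at [ 0.4272 -0.2945  0.1266] yaw -0.014987888095043813 down [-0.0047  0.001  -1.    ] clk 21.9
delta cm [ 2.6613 -0.207   0.2404] turn x -0.00028788809504381313
[161.1627 252.9968]
[142.6168 230.3463]
```

View pics/c8.png

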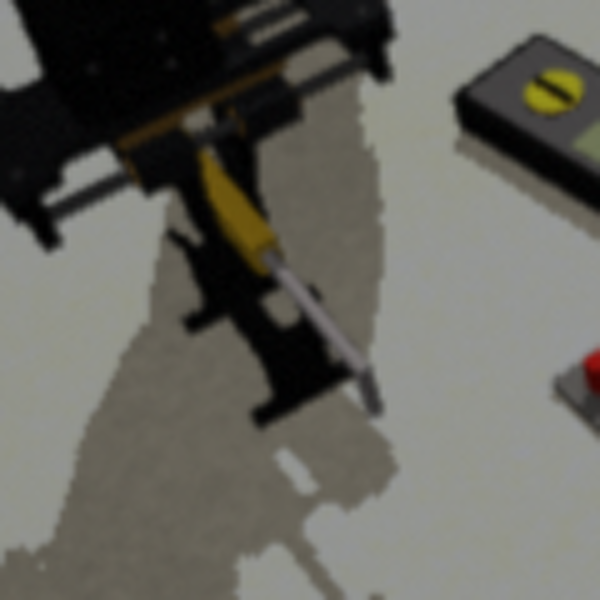

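The hook lines up over the rest, with its bend at scene px (163,253.6). That suggests it slid about 2–3 mm forward in the grip, so I'll keep the present x while lowering.

>>> {"method": "drive_tool", "body": {"targets": [[1.5, -0.2, 0.05, 0, -0.006, 0, 0.5], [1.2, 0, 0, 0, 0, 0, 0.5], [0, 0, 0, 0, 0, 0, 0.5]]}}

```text
clock: 22.25
position: [0.4296, -0.2953, 0.1007]
eef_rot: [0.01, 1.566, -0.008]
ft_force: [-0.3, -0.3, -0.8]
width: 0.154
```

```bash
python3 -c "
from h import *
delta([.4275,-.2966,.0702],-.0147)"
```

```text
at [ 0.4296 -0.2953  0.1007] yaw -0.011927395027204746 down [ 0.005   0.0012 -1.    ] clk 22.25
delta cm [ 3.0472 -0.1379 -0.2225] turn x 0.0027726049727952538
```

>>> {"method": "drive_tool", "body": {"targets": [[1, -0.13, -0.2, 0.003, 0.002, -0.001, 0.5], [0.7, 0, 0, 0, 0, 0, 0.5], [0, 0, 0, 0, 0, 0, 0.5]]}}

```text
clock: 22.55
position: [0.4282, -0.2964, 0.0833]
eef_rot: [0.011, 1.567, -0.011]
ft_force: [-0.1, -0.3, -0.9]
width: 0.154
```

```bash
python3 -c "
from h import *
delta([.4275,-.2966,.0702],-.0147)"
```

```text
at [ 0.4282 -0.2964  0.0833] yaw -0.014355507618508932 down [ 0.0038 -0.0001 -1.    ] clk 22.55
delta cm [ 1.3111 -0.0182 -0.0748] turn x 0.00034449238149106796
```

>>> {"method": "drive_tool", "body": {"targets": [[0.7, 0, 0, 0, 0, 0, 0.5], [0.3, 0, 0, 0, 0, 0, 0.5]]}}

```text
clock: 22.75
position: [0.4285, -0.2966, 0.073]
eef_rot: [0.011, 1.566, -0.012]
ft_force: [-0.1, -1.0, -1.3]
width: 0.155
```

>>> {"method": "drive_tool", "body": {"targets": [[0.2, 0, 0, 0, 0, 0, 0.5], [0.1, 0, 0, 0, 0, 0, 0.5]]}}

```text
clock: 22.95
position: [0.4285, -0.2966, 0.0698]
eef_rot: [0.011, 1.567, -0.011]
ft_force: [-5.6, 4.2, 19.5]
width: 0.156
```

>>> {"method": "drive_tool", "body": {"targets": [[-0.05, 0, 0, 0, 0, 0, 2.5], [0, 0, 0, 0, 0, 0, 4.5], [0, 0, 0, 0, 0, 0, 4.5], [0, 0, 0, 0, 0, 0, 4.5], [0, 0, 0, 0, 0, 0, 4.5], [-1.5, 0, 0, 0, 0, 0, 4.5], [-2, 0, 0, 0, 0, 0, 4.5], [-3, 0, 0, 0, 0, 0, 4.5], [-4, 0, 0, 0, 0, 0, 4.5], [-4, 0, 0, 0, 0, 0, 4.5], [-2, 0, -2, 0, 0, 0, 4.5], [0, 0, 0, 0, 0, 0, 4.5]]}}

```text
clock: 24.15
position: [0.4058, -0.2989, 0.2472]
eef_rot: [0.014, 1.566, -0.017]
ft_force: [-0.2, -0.2, 0.0]
width: 0.516
```

```bash
python3 - <<'E'
from h import *
s=grab_frame("scene");t=grab_frame("top");S=cam("scene");T=cam("top")
for n,z in(("tote_lip",.068),("can",.003),("hook",.061),("meter",0),("spool",0),("grey_a",.008)):
  for c,C in(("scene",S),("top",T)):
    for r in mark_of(c,n)[:2]: print(n,c,round(r["score"],2),onz(C,np.array(r["at"])*[512,384],z))
s0=cv2.imread("pics/s.png");t0=cv2.imread("pics/t.png")
print({k:round(v,1) for k,v in dict(spool=cv2.absdiff(s0,s)[160:185,250:272].mean(),meter=cv2.absdiff(s0,s)[185:225,180:232].mean()).items()})
cv2.imwrite("pics/c9.png",cv2.resize(s[120:310,90:400],(775,475),interpolation=cv2.INTER_CUBIC));print(get_obs()["clock"],get_obs()["ft_force"])
E
```

```text
tote_lip scene 0.79 [0.5633 0.1029 0.068 ]
tote_lip top 0.86 [0.5516 0.0936 0.068 ]
tote_lip top 0.69 [ 0.5633 -0.0185  0.068 ]
can scene 0.9 [0.6336 0.2634 0.003 ]
can scene 0.81 [0.418  0.3285 0.003 ]
can top 0.73 [0.6367 0.2586 0.003 ]
can top 0.61 [0.4202 0.317  0.003 ]
hook scene 0.87 [ 0.4352 -0.2974  0.061 ]
meter scene 0.86 [ 0.4034 -0.0867  0.    ]
meter top 0.67 [ 0.4059 -0.0792  0.    ]
spool scene 0.87 [ 0.4125  0.1257 -0.    ]
spool top 0.6 [0.4113 0.1393 0.    ]
grey_a scene 0.76 [ 0.6837 -0.0124  0.008 ]
grey_a scene 0.61 [ 0.6771 -0.1234  0.008 ]
grey_a top 0.95 [ 0.6771 -0.0055  0.008 ]
grey_a top 0.81 [ 0.6802 -0.1259  0.008 ]
{'spool': np.float64(21.1), 'meter': np.float64(17.2)}
24.85 [-0.4285  1.191   0.609 ]
```

View pics/c9.png

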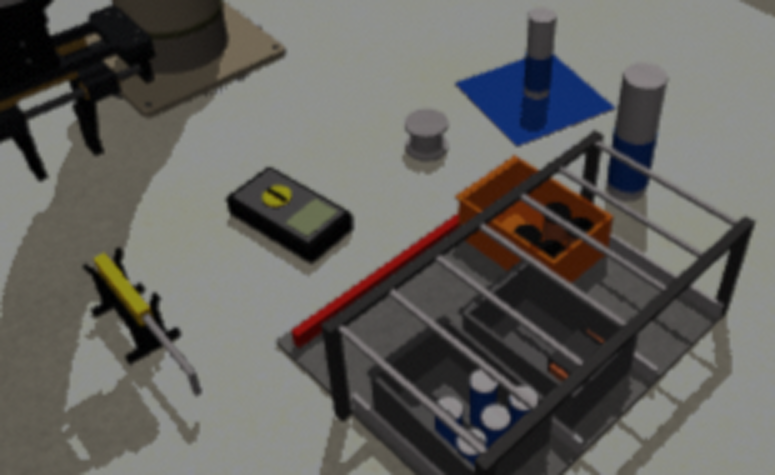

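The final view shows the can upright on the mat at crop (540,55), the tote at the bumper, and the hook lying in its rest with its bend at (190,375), as at the start. The meter, spool and grey totes are at their original pixels.

```bash
python3 -c "
from station import *
print(hand_in())"
```

```text
the job is handed in; nothing more can be done
None
```

I stood the can upright on the blue mat, drew the orange tote against the bumper with the hook, and laid the hook back in its rest. I handed the job in at about 25 s of the 72 s allowed; `hand_in()` gives no verdict.

- **Can:** it stands upright on the mat, about 10 mm from the mat's centre. Two cameras agreed on this within a few millimetres just after I set it down. At the final check they differed by about 12 mm, but both still put it on the mat.
- **Tote:** sliding took about 4 N. At the bumper the force climbed to 8.3 N over about 2.5 mm, which fits the 1.5 N/mm spring, and I stopped there. The final camera readings put the front lip at x = 0.563 and 0.552 m, against about 0.561 m for the bumper face. The two views differ by about 12 mm, so I relied mainly on the force rise and the pictures.
- **Hook:** it touched down at its original height and lies in the rest as before. It may have slid 2–3 mm forward in the grip during the pull, and I allowed for that when lowering it.
- **Bystanders:** the meter, spool and grey totes look unmoved in the final view. My pixel comparison of the meter and spool showed clear differences (17 and 21 grey levels). I put that down to the arm's shadow having moved, since both sit at the same pixels as at the start.

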